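# Empty the lemon scoop and show it to the camera

### The job

Lift the steel scoop by its black grip bar, tip both lemons out of it into the cardboard fruit tray, and then show the emptied scoop to the inspection camera on the stand: hold it in the air with the middle of its mouth about 12 cm straight in front of the lens and the scoop in line with the camera's tilted view (so mouth a little raised, not rolled sideways), so that the lens looks straight into it. Finish while still holding it there, still; do not touch the camera or shift the jar, the tin and the pastry ring.

Things in the scene. Friction and masses are not known exactly. Their poses are not given: they have to be found in the camera images.
- scoop: Open steel scoop, 170 long (x) x 110 wide (y), about 0.2 kg; back and side walls 45 high, 3 thick; floor 3 thick. Origin: centre of its underside; z up; +x points out of the open mouth (only a sill 7 high, 4 thick there). Two lemons lie loose in it, one behind the other; they stay in while it is about level and roll out, mouth down, by about 45 degrees. Grip bar: see point scoop_grip.
- scoop_grip (a point): Middle of the black grip bar that runs across the scoop along its y on two side straps, at (-20, 0, 106) mm in the scoop's frame, axes as the scoop's. Bar 16 thick (x), 26 tall (z), 122 long, 90 free between it and the scoop's floor. Pinch it from above across its thickness (along the scoop's x). A fixed stand with a scale, about 280 high in all, stands behind: from x = 0.6 m on.
- scoop_mouth (a point): Middle of the scoop's open mouth, at (85, 0, 25) mm in the scoop's frame; axes as the scoop's.
- lemon_1 (a point): Centre of the smaller lemon, 71x53x51 mm, about 0.1 kg, loose in the scoop.
- lemon_2 (a point): Centre of the larger lemon, 72x55x56 mm, about 0.1 kg, loose in the scoop.
- fruit_tray: Open cardboard tray, fixed on the worktop, 291 (x) x 301 (y) mm outside, walls 5 thick and 93 to 105 high, inner floor 4 above the worktop. Origin: centre of its underside; z up.
- camera_head: Grey camera box 62x50x50 mm, lens barrel 34 across, on a fixed post 85 behind the lens. Origin: middle of the lens glass, 285 above the worktop. It looks along its own -x: towards the robot, 0.35 rad downwards; y level, z its upper side. Rightly shown, the scoop's axes are parallel to these (its +x runs into the lens) and its mouth's middle is at (-120, 0, 0) mm in this frame.
- spice_jar: Bystander: spice jar with a green cap, 46 across, 106 high; loose, origin at the centre of its underside.
- food_tin: Bystander: low food tin, 75 across, 58 high; loose, origin at the centre of its underside.
- pastry_ring: Bystander: plain steel pastry ring, 62 across, 40 high; loose, origin at the centre of its underside.
Things that resemble listed ones, but are neither listed nor needed, are in the scene too. What is shaped like the part that bears lemon_1 but orange or pink is not meant.

How it is judged (in metres and radians):
On the way, in this order (a step that is already met when the one before it is completed fails the run):
1. the scoop is lifted clear of the worktop with both lemons in it (x of lemon_1 in the frame of scoop between -0.09 and 0.085 m and y of lemon_1 in the frame of scoop between -0.055 and 0.055 m and z of lemon_1 in the frame of scoop between 0 and 0.07 m and x of lemon_2 in the frame of scoop between -0.09 and 0.085 m and y of lemon_2 in the frame of scoop between -0.055 and 0.055 m and z of lemon_2 in the frame of scoop between 0 and 0.07 m and contact force between the fingers and scoop above 1 N and height (world z) of scoop above 0.05 m), for 0.1 s.
2. both lemons lie in the fruit tray, tipped out of the scoop, which is still held in the air (x of lemon_1 in the frame of fruit_tray between -0.145 and 0.145 m and y of lemon_1 in the frame of fruit_tray between -0.15 and 0.15 m and z of lemon_1 in the frame of fruit_tray between 0 and 0.1 m and x of lemon_2 in the frame of fruit_tray between -0.145 and 0.145 m and y of lemon_2 in the frame of fruit_tray between -0.15 and 0.15 m and z of lemon_2 in the frame of fruit_tray between 0 and 0.1 m and contact force between the fingers and scoop above 1 N and height (world z) of scoop above 0.05 m), for 0.2 s.
At the end, for the whole second after the job is handed in: Both lemons lie in the fruit tray; the fingers hold the scoop still, clear of tray and camera, its mouth's middle 80 to 160 mm in front of the lens and within 25 mm of the lens axis, mouth towards the lens, long and cross axes within 0.2 rad of the camera's (x of lemon_1 in the frame of fruit_tray between -0.145 and 0.145 m and y of lemon_1 in the frame of fruit_tray between -0.15 and 0.15 m and z of lemon_1 in the frame of fruit_tray between 0 and 0.1 m and x of lemon_2 in the frame of fruit_tray between -0.145 and 0.145 m and y of lemon_2 in the frame of fruit_tray between -0.15 and 0.15 m and z of lemon_2 in the frame of fruit_tray between 0 and 0.1 m and x of scoop_mouth in the frame of camera_head between -0.16 and -0.08 m and y of scoop_mouth in the frame of camera_head between -0.025 and 0.025 m and z of scoop_mouth in the frame of camera_head between -0.025 and 0.025 m and x of scoop_grip in the frame of camera_head below -0.17 m and angle between the x axis of scoop and the x axis of camera_head, either way round below 0.2 rad and angle between the y axis of scoop and the y axis of camera_head, either way round below 0.2 rad and angle between scoop's own z axis and vertical below 1 rad and height (world z) of scoop above 0.1 m and linear speed of scoop below 0.03 m/s and contact force between scoop and fruit_tray below 0.2 N and contact force between scoop and camera_head below 0.2 N and contact force between the fingers and scoop above 1 N); the arm keeps its last pose, push and grip.
It fails at once if the spice jar is shifted more than 30 mm (distance of spice_jar from where it was at the start of the episode above 0.03 m).
It fails at once if the food tin is shifted more than 30 mm (distance of food_tin from where it was at the start of the episode above 0.03 m).
It fails at once if the pastry ring is shifted more than 30 mm (distance of pastry_ring from where it was at the start of the episode above 0.03 m).
It fails at once if the camera head is pushed with more than 1 N (contact force between anything else and camera_head above 1 N).
It also fails if it takes over 51 s, if anything falls off the work surface, if the arm or the gripper's body presses on something with over 40 N, if the wrist force passes 120 N, or if a joint passes its speed limit or range.

### The arm

A 7-joint arm with a two-finger parallel gripper is mounted at the origin on a cart in front of the work surface, level with it; the furniture and walls round the work are solid. World frame = base frame: x ahead of the robot, y to its left, z up, the work surface at z = 0. Lengths are in mm, angles in rad, forces in N, time in s.
With the tool pointing down it reaches from about 400 to 875 mm from the base axis. Payload 4.4 kg.
Tool frame: the origin (TCP) lies midway between the tips of the shut fingers; the grasp point (between the pads) lies 19 mm behind it; z points along the fingers, y is the line along which they close (so a half turn about z gives the same grasp; the last joint's range is limited). The gripper opens to 85 mm and grips with 20 to 120 N. Pads are 22 mm wide; open, the fingers measure 114 mm over their backs; the gripper's body (76 mm by 85 mm) begins 54 mm behind the grasp point. The pads swing forward as they close: fully open they stand 13 mm farther back than shut.
Start: joints at [-1.197, 0.628, 0.038, 1.517, -0.027, 0.996, -0.02], TCP at [276.722, 588.169, 210.313] pointing down, gripper open.
Joint ranges: [-3.06, 3.06], [-0.37, 2.12], [-1.25, 1.32], [0.18, 2.47], [-1.1, 4.24], [0.23, 1.98], [-2.94, 2.94]. Speed limits (rad/s): [2.57, 2.57, 3.14, 3.14, 3.14, 3.14, 3.14].

### API

Orientations are given as [roll, pitch, yaw] about the fixed x, y, z axes, in that order (R = Rz(yaw) Ry(pitch) Rx(roll)).
In Python, from cell import ctrl gives the robot as it stands.
- The arm moves only by the shell command python3 -m handwheel 'ROWS'. ROWS is JSON, a list of rows, each a list of 3 entries, a list of its own where there are three numbers: the turn, a rotation vector about the tool's x, y, z in degrees, then the shift along the tool's x, y, z in m, then the closure, from 0 (fully open) to 1 (shut). A call has 1 to 5 rows; each row shifts and turns the commanded pose from where the row before left it, along the tool's axes as they then stand; what a row does not reach is not made up. A row lasts 1/12 s, in which the tool goes at most 41.7 mm and 7.16 degrees, less where a joint would pass 70% of its speed; a pose out of reach is approached as far as the arm can. A call is refused whole if a number of a shift passes 0.0417 or a number of a turn 7.16, either way. A call with a gripper value outside its range is refused whole. The fingers move at their own pace and stop on an object; the grip force is fixed at half the most. Time passes only in rows, so rows that do not move let the fingers close. It gives the time, the measured TCP pose, the force, the opening and the grip force at its end, in the units of the state.
- ctrl.read_state(): the state, without advancing time (a new reading comes with each control period).
- ctrl.get_image(name): name is "scene" or "top" or "wrist"; returns a dict with "pixels" (420x560x3 uint8, red, green, blue), "fx", "fy", "cx", "cy" (pixels), "pose" (4x4, takes a point from camera to world coordinates); the wrist camera has in their place "T_tool_cam" (4x4, takes a point from camera to tool coordinates, whose origin is the TCP and whose axes are the flange's). Camera axes: x right, y up, looking along -z (the intrinsics and any distortion apply to the point x, -y, -z); pixel columns grow to the right and rows downward; lengths in mm; the calibration is good to about 2 mm. A picture is of the moment at which its call begins: read the wrist's pose just before it. There is no depth.
- ctrl.finish_job(): hands the job in; it is judged then, once.
The state is a dict: "clock": time; "qpos": joint angles; "qd": joint speeds; "tau": joint torques, N m; "eef_pos": TCP position; "tool_rot": TCP orientation; "force": force on the tool from outside, world axes, zero at the start; "torque": the same for the moment, N m; "width": finger opening in mm; "gripper_force": force on a finger pad.
Only numpy, scipy, OpenCV 4.12 (cv2) and the standard library are available. Lean on these libraries where they do the work, as an engineer would, in place of code of your own. Each camera call takes 0.05 s, during which the arm holds its last target. There are 200 camera calls.

## Working session

There is one attempt and no reset: what is moved stays moved. The work goes in short steps, Python scripts to look and compute and a shell command to move; the robot and the scene stay as the last step left them, time stands still between calls to the robot, and variables do not carry over. Pictures are saved under pics/ and viewed, at most 10 in all, crops included, and the job is handed in when it is done.

```bash
ls; mkdir -p pics; python3 - <<'E'
from cell import ctrl
import cv2,pickle
print(ctrl.read_state())
for n in("scene","top"):
    im=ctrl.get_image(n); pickle.dump(im,open(f"pics/{n}.pkl","wb"))
    print(n,{k:v for k,v in im.items() if k!="pixels"})
    cv2.imwrite(f"pics/{n}1.png",im["pixels"][:,:,::-1])
E
```

```text
pics
{'clock': 0.0, 'qpos': array([-1.19675883,  0.6293624 ,  0.03843247,  1.51841024, -0.02699674,
        0.99631672, -0.02000286]), 'qd': array([-6.25621544e-04, -1.68726332e-03,  3.34388306e-04,  5.81771137e-05,
        4.76364395e-04,  3.61654667e-04, -7.29084630e-05]), 'tau': array([ 2.22579242e-04, -5.63410664e+01,  1.22572079e+00, -1.93454486e+01,
        1.08590358e-02,  1.01749101e-02,  6.60466199e-06]), 'eef_pos': array([276.43895069, 587.51479308, 209.36492801]), 'tool_rot': array([-3.13961388e+00,  2.52240387e-05,  2.70176081e+00]), 'force': array([-0.30799538,  0.20429398, -0.10512345]), 'torque': array([ 0.02640163, -0.03715026,  0.02284572]), 'gripper_force': 0.0, 'width': 85.67434201604857}
scene {'fx': 401.14993124135833, 'fy': 401.14993124135833, 'cx': 283.09764591349057, 'cy': 212.53350050843488, 'pose': array([[ 9.08111133e-01,  2.20990723e-01, -3.55664547e-01,
         1.93047477e+02],
       [-4.18670700e-01,  4.93404075e-01, -7.62408856e-01,
        -6.50239535e+02],
       [ 7.00105292e-03,  8.41258295e-01,  5.40588074e-01,
         7.18658602e+02],
       [ 0.00000000e+00,  0.00000000e+00,  0.00000000e+00,
         1.00000000e+00]])}
top {'fx': 383.02500081211787, 'fy': 383.02500081211787, 'cx': 279.5580767940365, 'cy': 203.8564020258842, 'pose': array([[ 2.75268157e-02,  9.73218610e-01, -2.28227543e-01,
         3.39549745e+02],
       [-9.99613872e-01,  2.76657432e-02, -2.59114521e-03,
         1.11137765e+02],
       [ 3.79233386e-03,  2.28210744e-01,  9.73604373e-01,
         1.11647519e+03],
       [ 0.00000000e+00,  0.00000000e+00,  0.00000000e+00,
         1.00000000e+00]])}
```

View pics/scene1.png

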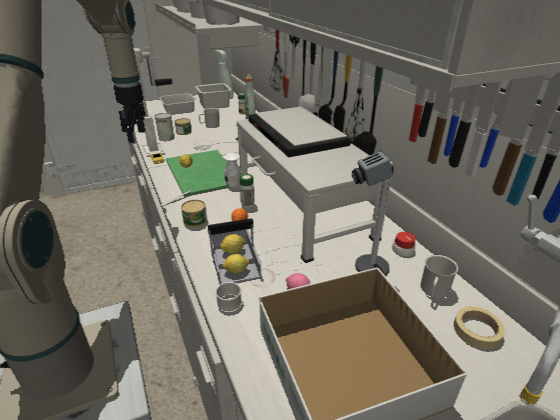

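View pics/top1.png

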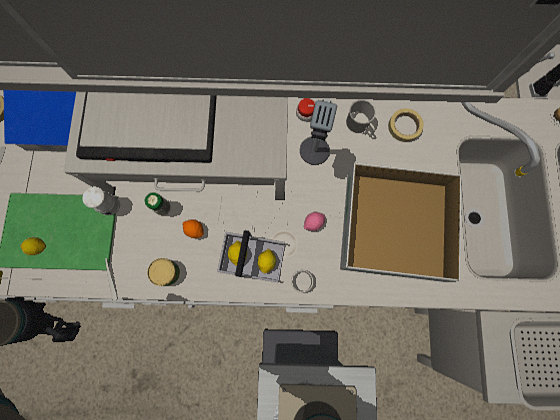

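The scene view shows the scoop with its lemons at about (235,250), the black bar at (230,227), the tray at (360,350) and the camera at (375,170). In the top view the scoop is at (253,257), its mouth to the right (world -y), with the tray at (405,222), the camera head at (322,115) and its base at (315,150). I need magnified crops for accurate pixels.

```bash
cat > h.py <<'E'
import numpy as np,pickle,cv2
def load(n): return pickle.load(open(f"pics/{n}.pkl","rb"))
def ray(im,u,v,T=None):
    P=im["pose"] if T is None else T
    d=P[:3,:3]@np.array([(u-im["cx"])/im["fx"],-(v-im["cy"])/im["fy"],-1]); return P[:3,3],d/np.linalg.norm(d)
def plane(im,u,v,z,T=None):
    o,d=ray(im,u,v,T); return o+d*(z-o[2])/d[2]
def proj(im,p,T=None):
    P=im["pose"] if T is None else T
    q=P[:3,:3].T@(np.asarray(p,float)-P[:3,3]); return np.array([im["cx"]-im["fx"]*q[0]/q[2],im["cy"]+im["fy"]*q[1]/q[2]])
def tri(*rs):
    A=sum(np.eye(3)-np.outer(d,d) for o,d in rs); b=sum((np.eye(3)-np.outer(d,d))@o for o,d in rs)
    p=np.linalg.solve(A,b); return p,[np.linalg.norm(np.cross(p-o,d)) for o,d in rs]
E
python3 - <<'E'
from h import *
s,t=load("scene"),load("top")
def crop(im,u,v,w,h,k): return cv2.resize(im["pixels"][v:v+h,u:u+w,::-1],None,fx=k,fy=k,interpolation=cv2.INTER_CUBIC)
a=np.vstack([np.hstack([crop(t,210,220,80,60,5),crop(s,195,210,80,60,5)]),np.hstack([crop(t,295,90,80,60,5),crop(s,340,140,80,60,5)])])
cv2.imwrite("pics/crop1.png",a)
E
```

```text
(no output)
```

View pics/crop1.png

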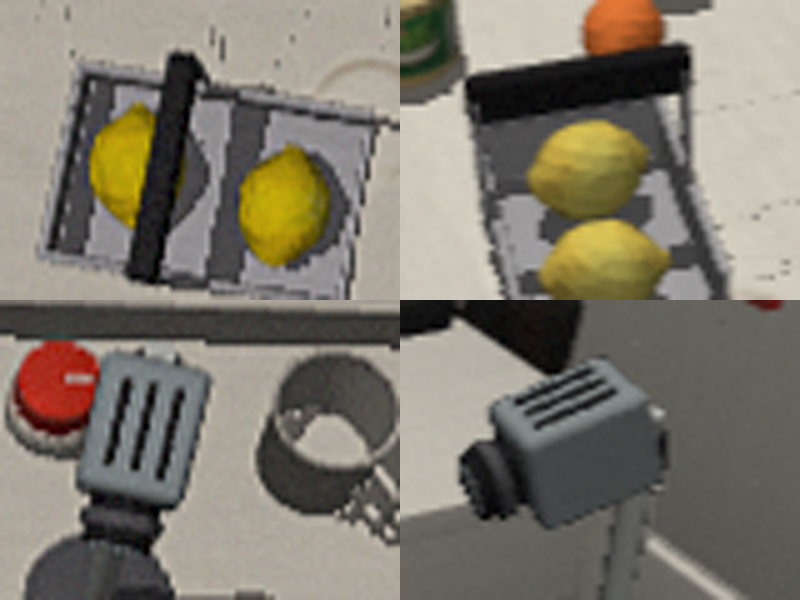

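```bash
python3 - <<'E'
from h import *
s,t=load("scene"),load("top")
np.set_printoptions(precision=1,suppress=True)
T=lambda X,Y:(210+X/5,220+Y/5)
S=lambda X,Y:(195+(X-400)/5,210+Y/5)
C=lambda X,Y:(295+X/5,90+(Y-300)/5)
D=lambda X,Y:(340+(X-400)/5,140+(Y-300)/5)
a,b=plane(t,*T(185,57),119),plane(t,*T(143,279),119)
print("bar top",a,b,(a+b)/2,np.linalg.norm(a-b),np.degrees(np.arctan2(*(a-b)[1::-1])))
for X,Y in [(78,65),(378,110),(350,298),(42,258)]: print("rim",plane(t,*T(X,Y),45))
for X,Y in [(468,78),(688,47)]: print("scene bar",plane(s,*S(X,Y),119))
print("tri",tri(ray(t,*T(164,167)),ray(s,*S(578,65))))
print("lens t",plane(t,*C(118,540),285),"s",plane(s,*D(473,483),285),tri(ray(t,*C(118,540)),ray(s,*D(473,483))))
f=[(78,490),(180,508),(105,355),(210,375)]
p=[plane(t,*C(*q),z) for q,z in zip(f,(320,320,341,341))]
for q in p: print(q)
print("yaw y-axis",np.degrees(np.arctan2(*(p[0]-p[1])[1::-1])),np.degrees(np.arctan2(*(p[2]-p[3])[1::-1])),"axis",np.degrees(np.arctan2(*(p[2]+p[3]-p[0]-p[1])[1::-1])))
# box corners by tri : scene top face corners near-left(495,410) near-right(545? ) far
print("base",plane(t,315,150.5,8),plane(s,373,265,8))
# tray
for u,v in[(354,165),(462,176),(459,281),(343,271)]: print("tray",plane(t,u,v,100))
h=lambda im,lo,hi:cv2.inRange(cv2.cvtColor(im["pixels"],cv2.COLOR_RGB2HSV),lo,hi)
print("tin",plane(t,163,272,58),"ring",plane(t,303,281,40),"jar",plane(t,154,201,106),"shelfpost",plane(t,280,190,0),plane(t,287,95,280))
E
```

```text
bar top [496.6 197.3 119. ] [381.2 213.4 119. ] [438.9 205.4 119. ] 116.47203829273663 -7.9499140854319394
rim [502.  263.8  45. ]
rim [481.2  94.   45. ]
rim [377.2 106.9  45. ]
rim [394.2 277.3  45. ]
scene bar [382.5 217.8 119. ]
scene bar [498.4 198.  119. ]
tri (array([438.7, 205.5, 119.2]), [np.float64(0.11466789628262725), np.float64(0.11466789628258048)])
lens t [694.2  27.  285. ] s [695.3  33.9 285. ] (array([691.6,  27.7, 289.1]), [np.float64(0.8252216518732377), np.float64(0.8252216518735142)])
[702.7  48.5 320. ]
[695.4   2.9 320. ]
[758.1  38.8 341. ]
[749.7  -7.8 341. ]
yaw y-axis 80.8767403162653 79.84874693044854 axis -10.528164269663984
base [770.9   9.8   8. ] [773.7  11.1   8. ]
tray [695.2 -91.  100. ]
tray [ 671.7 -390.6  100. ]
tray [ 384.6 -359.5  100. ]
tray [401.9 -57.3 100. ]
tin [388.2 425.8  58. ] ring [375.4  43.4  40. ] jar [574.7 454.3 106. ] shelfpost [644.3 114.    0. ] [804.8 102.9 280. ]
```

Scoop grip is at about (440, 205, 106) with the mouth heading −97°. The lens is at about (694, 27, 285) with yaw −10.5°, and the tray centre is near (538, −225). I'll move above the grip and turn so that tool y lies along scoop +x.

```bash

python3 -m handwheel '[[[0,0,0],[-0.026,-0.023,0],0],[[0,0,0],[-0.026,-0.023,0],0],[[0,0,0],[-0.026,-0.023,0],0],[[0,0,0],[-0.026,-0.023,0],0],[[0,0,0],[-0.026,-0.023,0],0]]'
python3 -m handwheel '[[[0,0,0],[-0.026,-0.023,0],0],[[0,0,0],[-0.026,-0.023,0],0],[[0,0,0],[-0.026,-0.023,0],0],[[0,0,0],[-0.026,-0.023,0],0],[[0,0,0],[-0.026,-0.023,0],0]]'
python3 -m handwheel '[[[0,0,0],[-0.026,-0.023,0],0],[[0,0,0],[-0.026,-0.023,0],0],[[0,0,7],[0,0,0],0],[[0,0,7],[0,0,0],0],[[0,0,7],[0,0,0],0]]'
python3 -m handwheel '[[[0,0,7],[0,0,0],0],[[0,0,7],[0,0,0],0],[[0,0,7],[0,0,0],0],[[0,0,7],[0,0,0],0],[[0,0,7],[0,0,0],0]]'
python3 -c "
from cell import ctrl;print(ctrl.read_state())"
```

```text
clock: 0.52
eef_pos: [345.6, 426.9, 209.9]
tool_rot: [-3.141, -0.0, 2.702]
force: [0.4, -0.2, 0.1]
width: 85.3
gripper_force: 0.0
clock: 0.93
eef_pos: [414.2, 267.6, 210.2]
tool_rot: [-3.141, -0.0, 2.702]
force: [0.8, -0.6, -0.2]
width: 85.5
gripper_force: 0.0
clock: 1.35
eef_pos: [441.7, 204.3, 210.1]
tool_rot: [-3.141, -0.0, 2.326]
force: [-0.2, -0.1, -0.2]
width: 85.3
gripper_force: 0.0
clock: 1.77
eef_pos: [441.2, 205.5, 210.1]
tool_rot: [-3.141, 0.0, 1.718]
force: [-0.5, -0.5, -0.4]
width: 85.6
gripper_force: 0.0
{'clock': 1.7667, 'qpos': array([-0.72893903,  0.41386324,  0.32792232,  1.96691725, -0.18347439,
        0.7897114 , -0.14944328]), 'qd': array([-0.28575659,  0.03889553,  0.40580983,  0.00685522, -0.23323728,
        0.02203839, -1.20600129]), 'tau': array([ 1.46778177e+00, -4.01916540e+01,  2.36456059e+00, -1.61567152e+01,
        2.50906935e-01, -2.21047550e-02,  1.26667421e+00]), 'eef_pos': array([441.22962601, 205.49799826, 210.08383183]), 'tool_rot': array([-3.14096339e+00,  1.36887789e-04,  1.71834144e+00]), 'force': array([-0.46720692, -0.52166623, -0.44109389]), 'torque': array([ 0.0168965 ,  0.02965208, -0.06024598]), 'gripper_force': 0.0, 'width': 85.57658105995769}
```

```bash

python3 -m handwheel '[[[0,0,7],[0,0,0],0],[[0,0,7],[0,0,0],0],[[0,0,7],[0,0,0],0],[[0,0,7],[0,0,0],0],[[0,0,7],[0,0,0],0]]'
python3 -m handwheel '[[[0,0,7],[0,0,0],0],[[0,0,7],[0,0,0],0],[[0,0,7],[0,0,0],0],[[0,0,7],[0,0,0],0],[[0,0,7],[0,0,0],0]]'
python3 -m handwheel '[[[0,0,7],[0,0,0],0],[[0,0,7],[0,0,0],0],[[0,0,7],[0,0,0],0],[[0,0,7],[0,0,0],0],[[0,0,7],[0,0,0],0]]'
python3 -m handwheel '[[[0,0,0],[0,0,0],0],[[0,0,0],[0,0,0],0]]'
python3 - <<'E'
from cell import ctrl
import cv2
s=ctrl.read_state();print(s["qpos"],s["eef_pos"],s["tool_rot"])
im=ctrl.get_image("wrist");print(im["T_tool_cam"],im["fx"],im["cx"],im["cy"])
cv2.imwrite("pics/w1.png",im["pixels"][:,:,::-1])
import pickle;im["st"]=s;pickle.dump(im,open("pics/wrist.pkl","wb"))
E
```

```text
clock: 2.18
eef_pos: [441.2, 205.5, 210.1]
tool_rot: [-3.141, 0.0, 1.108]
force: [0.1, 0.2, -0.2]
width: 85.4
gripper_force: 0.0
clock: 2.6
eef_pos: [441.2, 205.6, 210.1]
tool_rot: [-3.142, 0.001, 0.497]
force: [-0.1, -0.7, 0.3]
width: 85.2
gripper_force: 0.0
clock: 3.02
eef_pos: [441.2, 205.7, 210.1]
tool_rot: [3.141, 0.001, -0.114]
force: [-1.5, 0.2, 0.5]
width: 85.7
gripper_force: 0.0
clock: 3.18
eef_pos: [441.2, 205.6, 210.0]
tool_rot: [3.141, 0.0, -0.105]
force: [-0.2, 0.5, 0.7]
width: 85.5
gripper_force: 0.0
[-1.06789832  0.52425538  0.85560568  1.97507649 -0.51454406  0.8737375
 -1.61112276] [441.2220651  205.61895857 209.98597786] [ 3.14074664e+00  4.28607063e-04 -1.04593824e-01]
[[ 4.68605242e-04  9.60070171e-01  2.79758908e-01  7.06461104e+01]
 [ 9.99999883e-01 -4.83875902e-04 -1.44780643e-05  1.23255834e-01]
 [ 1.21468636e-04  2.79758882e-01 -9.60070286e-01 -1.63853082e+02]
 [ 0.00000000e+00  0.00000000e+00  0.00000000e+00  1.00000000e+00]] 293.5559249316377 278.07464531325854 211.19355315923767
```

View pics/w1.png

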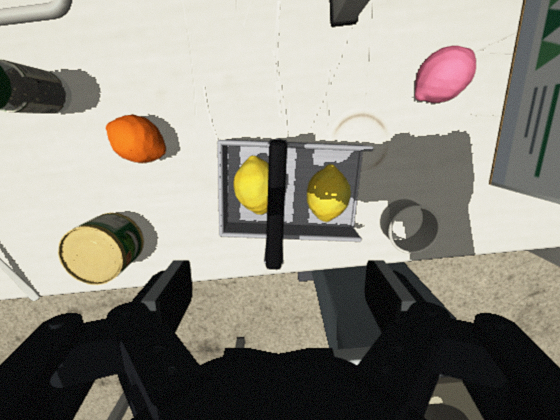

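The wrist view shows the bar from (278,141) to (274,268), midway between the fingers (columns about 180 and 376) and aligned to within about 2°. I'll check the bar by ray.

```bash
python3 - <<'E'
from h import *
from scipy.spatial.transform import Rotation as R
im=load("wrist");st=im["st"]
T=np.eye(4);T[:3,:3]=R.from_euler("xyz",st["tool_rot"]).as_matrix();T[:3,3]=st["eef_pos"];T=T@im["T_tool_cam"]
m=(cv2.cvtColor(im["pixels"],cv2.COLOR_RGB2GRAY)<40).astype(np.uint8);m[:138]=0;m[275:]=0;m[:,:262]=0;m[:,292:]=0
n,l,s,c=cv2.connectedComponentsWithStats(m);k=1+s[1:,4].argmax();(cx,cy),wh,an=cv2.minAreaRect(np.argwhere(l==k)[:,::-1].astype(np.float32))
print(cx,cy,wh,an,plane(im,cx,cy,115,T))
a,b=plane(im,278.5,142,119,T),plane(im,274.5,267,119,T);print(a,b,(a+b)/2,np.degrees(np.arctan2(*(a-b)[1::-1])))
E
```

```text
275.4813232421875 203.97979736328125 (17.389404296875, 128.37013244628906) 2.2311747074127197 [443.46891516 207.55542926 115.        ]
[498.18250622 199.10114526 119.        ] [382.57244857 214.98529526 119.        ] [440.37747739 207.04322026 119.        ] -7.8231263394263095
```

```bash

python3 -m handwheel '[[[0,0,1.8],[0,-0.001,0.025],0],[[0,0,0],[0,0,0.025],0],[[0,0,0],[0,0,0.025],0],[[0,0,0],[0,0,0.025],0],[[0,0,0],[0,0,0.025],0]]'
python3 -m handwheel '[[[0,0,0],[0,0,0],0],[[0,0,0],[0,0,0],0.5],[[0,0,0],[0,0,0],1],[[0,0,0],[0,0,0],1],[[0,0,0],[0,0,0],1]]'
python3 -m handwheel '[[[0,0,0],[0,0,0],1],[[0,0,0],[0,0,0],1],[[0,0,0],[0,0,0],1],[[0,0,0],[0,0,0],1],[[0,0,0],[0,0,0],1]]'
```

```text
clock: 3.65
eef_pos: [441.6, 206.8, 84.3]
tool_rot: [-3.141, 0.0, -0.137]
force: [0.3, 0.7, 0.6]
width: 85.6
gripper_force: 0.0
clock: 4.07
eef_pos: [442.6, 207.1, 86.6]
tool_rot: [-3.14, -0.002, -0.139]
force: [-0.2, 0.2, 1.3]
width: 38.9
gripper_force: 0.0
clock: 4.48
eef_pos: [442.1, 207.3, 86.3]
tool_rot: [-3.14, -0.001, -0.139]
force: [-1.0, 1.0, 7.3]
width: 14.2
gripper_force: 58.9
```

```bash

python3 -m handwheel '[[[0,0,0],[0,0,-0.005],1],[[0,0,0],[0,0,-0.01],1],[[0,0,0],[0,0,-0.015],1],[[0,0,0],[0,0,-0.015],1],[[0,0,0],[0,0,-0.015],1]]'
python3 -m handwheel '[[[0,0,0],[0,0,-0.018],1],[[0,0,0],[0,0,-0.018],1],[[0,0,0],[0,0,-0.018],1],[[0,0,0],[0,0,-0.018],1],[[0,0,0],[0,0,-0.018],1]]'
python3 -m handwheel '[[[0,0,0],[0,0,-0.018],1],[[0,0,0],[0,0,-0.018],1],[[0,0,0],[0,0,-0.012],1],[[0,0,0],[0,0,-0.006],1],[[0,0,0],[0,0,0],1]]'
python3 - <<'E'
from cell import ctrl
import cv2
s=ctrl.read_state();print(s["qpos"],s["force"])
im=ctrl.get_image("wrist");cv2.imwrite("pics/w2.png",im["pixels"][:,:,::-1])
E
```

```text
clock: 4.9
eef_pos: [441.0, 206.2, 146.3]
tool_rot: [3.141, 0.001, -0.14]
force: [0.5, -0.2, -3.6]
width: 14.4
gripper_force: 58.8
clock: 5.32
eef_pos: [440.8, 206.1, 236.5]
tool_rot: [3.141, 0.001, -0.14]
force: [0.2, 0.2, -4.7]
width: 14.2
gripper_force: 58.8
clock: 5.73
eef_pos: [441.9, 206.5, 290.5]
tool_rot: [-3.14, -0.001, -0.14]
force: [-0.0, 0.2, -4.5]
width: 13.8
gripper_force: 58.8
[-1.15655895  0.43344529  0.96167161  1.86277492 -0.40788142  1.05565484
 -1.74250318] [-0.02620265  0.1677635  -4.45309611]
```

View pics/w2.png

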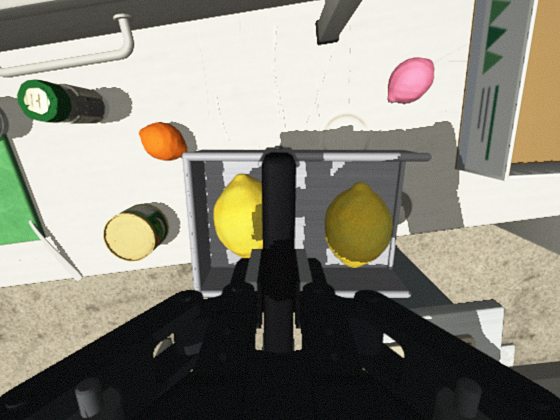

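Both lemons are in the lifted scoop, at (240,215) and (358,225). Now the carry towards the tray.

```bash

python3 -m handwheel '[[[0,0,0],[0.002,0.005,0],1],[[0,0,0],[0.004,0.01,0],1],[[0,0,0],[0.005,0.015,0],1],[[0,0,0],[0.006,0.018,0],1],[[0,0,0],[0.006,0.018,0],1]]'
python3 -m handwheel '[[[0,0,0],[0.006,0.018,0],1],[[0,0,0],[0.006,0.018,0],1],[[0,0,0],[0.006,0.018,0],1],[[0,0,0],[0.006,0.018,0],1],[[0,0,0],[0.006,0.018,0],1]]'
python3 -m handwheel '[[[0,0,0],[0.006,0.018,0],1],[[0,0,0],[0.006,0.018,0],1],[[0,0,0],[0.006,0.018,0],1],[[0,0,0],[0.006,0.018,0],1],[[0,0,0],[0.006,0.018,0],1]]'
python3 -m handwheel '[[[0,0,0],[0.006,0.018,0],1],[[0,0,0],[0.006,0.018,0],1],[[0,0,0],[0.006,0.018,0],1],[[0,0,0],[0.006,0.018,0],1],[[0,0,0],[0.002,0.014,0],1]]'
python3 -m handwheel '[[[0,0,0],[0,0.01,0],1],[[0,0,0],[0,0.005,0],1],[[0,0,0],[0,0,0],1]]'
python3 -c "
from cell import ctrl;print(ctrl.read_state()['qpos'])"
```

```text
clock: 6.2
eef_pos: [454.9, 136.0, 288.6]
tool_rot: [3.14, 0.001, -0.14]
force: [0.7, -0.8, -3.8]
width: 14.2
gripper_force: 58.8
clock: 6.62
eef_pos: [471.8, 42.3, 288.6]
tool_rot: [3.14, 0.001, -0.141]
force: [-1.3, -0.6, -3.8]
width: 13.9
gripper_force: 58.8
clock: 7.03
eef_pos: [488.7, -50.8, 288.6]
tool_rot: [3.141, 0.002, -0.141]
force: [-0.2, 0.4, -4.6]
width: 14.7
gripper_force: 58.8
clock: 7.45
eef_pos: [502.7, -140.5, 288.6]
tool_rot: [3.14, 0.001, -0.142]
force: [0.1, 0.4, -3.8]
width: 14.1
gripper_force: 58.8
clock: 7.7
eef_pos: [500.1, -153.8, 289.0]
tool_rot: [3.141, 0.001, -0.143]
force: [0.3, 0.4, -3.2]
width: 14.0
gripper_force: 58.8
[-0.34608659  0.48361853  0.89790285  1.77552506 -0.42172133  1.08928115
 -1.01631258]
```

```bash

python3 -m handwheel '[[[5,0,0],[0,0,0],1],[[6,0,0],[0,0,0],1],[[6,0,0],[0,0,0],1],[[6,0,0],[0,0,0],1],[[6,0,0],[0,0,0],1]]'
python3 -m handwheel '[[[6,0,0],[0,0,0],1],[[6,0,0],[0,0,0],1],[[6,0,0],[0,0,0],1],[[6,0,0],[0,0,0],1],[[0,0,0],[0,0,0],1]]'
python3 - <<'E'
from cell import ctrl
import cv2,numpy as np
print(ctrl.read_state()["qpos"])
a=[ctrl.get_image(n)["pixels"][:,:,::-1] for n in("scene","top")]
cv2.imwrite("pics/t1.png",np.hstack([a[0][150:,180:],a[1][100:370,160:560]]))
E
```

```text
clock: 8.12
eef_pos: [501.8, -152.0, 290.0]
tool_rot: [-2.632, -0.003, -0.138]
force: [-0.6, 0.2, -4.7]
width: 14.2
gripper_force: 59.6
clock: 8.53
eef_pos: [499.9, -154.8, 285.0]
tool_rot: [-2.215, 0.007, -0.144]
force: [0.1, -0.5, -2.7]
width: 14.1
gripper_force: 61.1
[ 0.42994578  0.75490288  0.52345278  1.62329717 -0.91655649  1.71096809
 -0.45348469]
```

View pics/t1.png

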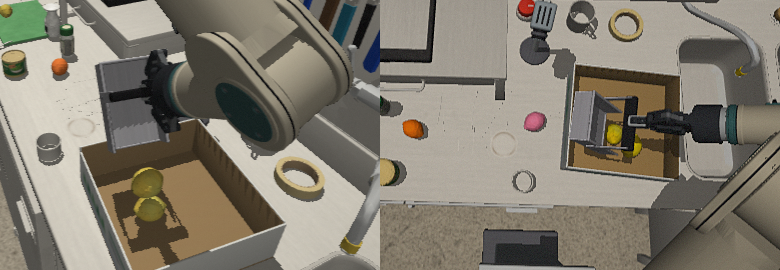

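The scoop is tipped over the tray and both lemons have left it: (148,182) and (150,208) in the left half, (614,133) and (635,148) in the right half. I'll wait briefly, then level the scoop.

```bash

python3 -m handwheel '[[[0,0,0],[0,0,0],1],[[0,0,0],[0,0,0],1],[[0,0,0],[0,0,0],1],[[0,0,0],[0,0,0],1],[[0,0,0],[0,0,0],1]]'
python3 -m handwheel '[[[-5,0,0],[0,0,0],1],[[-6,0,0],[0,0,0],1],[[-6,0,0],[0,0,0],1],[[-6,0,0],[0,0,0],1],[[-6,0,0],[0,0,0],1]]'
python3 -m handwheel '[[[-6,0,0],[0,0,0],1],[[-6,0,0],[0,0,0],1],[[-6,0,0],[0,0,0],1],[[-6,0,0],[0,0,0],1],[[0,0,0],[0,0,0],1]]'
python3 - <<'E'
from cell import ctrl
import cv2,numpy as np
s=ctrl.read_state();print(s["qpos"],s["force"])
a=[ctrl.get_image(n)["pixels"][:,:,::-1] for n in("scene","wrist")]
cv2.imwrite("pics/t2.png",np.hstack([a[0][150:,180:],a[1][:270,100:500]]))
E
```

```text
clock: 9.05
eef_pos: [501.5, -151.6, 290.0]
tool_rot: [-2.218, -0.001, -0.138]
force: [0.1, 0.2, -1.8]
width: 13.9
gripper_force: 61.1
clock: 9.47
eef_pos: [501.3, -152.6, 290.3]
tool_rot: [-2.727, -0.002, -0.14]
force: [-0.7, 0.4, -1.2]
width: 14.5
gripper_force: 61.0
clock: 9.88
eef_pos: [503.3, -143.3, 289.0]
tool_rot: [-3.139, 0.001, -0.126]
force: [0.3, 1.6, -2.5]
width: 14.4
gripper_force: 61.0
[-0.35810008  0.47957331  0.88507127  1.77511029 -0.4173672   1.08787946
 -1.02527261] [ 0.2813615   1.64187572 -2.4976925 ]
```

View pics/t2.png

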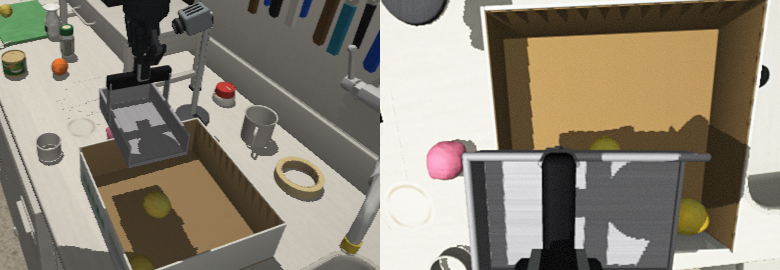

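The scoop is empty and the lemons are both in the tray at (157,205) and (140,265). Next: move back, then turn towards the camera.

```bash

python3 -m handwheel '[[[0,0,0],[-0.009,-0.014,-0.001],1],[[0,0,0],[-0.009,-0.014,-0.001],1],[[0,0,0],[-0.009,-0.014,-0.001],1],[[0,0,0],[-0.009,-0.014,-0.001],1],[[0,0,0],[-0.009,-0.014,-0.001],1]]'
python3 -m handwheel '[[[0,0,0],[-0.009,-0.014,-0.001],1],[[0,0,0],[-0.009,-0.014,-0.001],1],[[0,0,0],[-0.009,-0.014,-0.001],1],[[0,0,0],[-0.009,-0.014,-0.001],1],[[0,0,0],[-0.009,-0.014,-0.001],1]]'
python3 -m handwheel '[[[0,0,-7],[0,0,0],1],[[0,0,-7],[0,0,0],1],[[0,0,-7],[0,0,0],1],[[0,0,-7],[0,0,0],1],[[0,0,-7],[0,0,0],1]]'
python3 -m handwheel '[[[0,0,-7],[0,0,0],1],[[0,0,-7],[0,0,0],1],[[0,0,-7],[0,0,0],1],[[0,0,-7],[0,0,0],1],[[0,0,-7],[0,0,0],1]]'
python3 -m handwheel '[[[0,0,-7],[0,0,0],1],[[0,0,-7],[0,0,0],1],[[0,0,-3.5],[0,0,0],1],[[0,0,0],[0,0,0],1]]'
python3 -c "
from cell import ctrl;print(ctrl.read_state()['qpos'])"
```

```text
clock: 10.4
eef_pos: [465.3, -77.7, 294.4]
tool_rot: [-3.14, 0.001, -0.144]
force: [0.1, -0.7, -1.5]
width: 14.4
gripper_force: 61.0
clock: 10.82
eef_pos: [430.7, -2.1, 299.5]
tool_rot: [-3.14, 0.001, -0.144]
force: [-0.2, 0.2, -2.4]
width: 14.2
gripper_force: 61.0
clock: 11.23
eef_pos: [431.0, -2.7, 299.5]
tool_rot: [-3.14, -0.0, 0.473]
force: [0.7, 0.4, -2.3]
width: 14.0
gripper_force: 61.0
clock: 11.65
eef_pos: [431.0, -3.0, 299.5]
tool_rot: [-3.14, -0.001, 1.083]
force: [-0.6, -0.0, -1.9]
width: 14.1
gripper_force: 61.0
clock: 11.98
eef_pos: [431.1, -2.9, 299.5]
tool_rot: [-3.141, -0.001, 1.384]
force: [-0.8, 0.7, -1.5]
width: 14.3
gripper_force: 61.0
[-0.53718485  0.23376002  0.59916597  1.97001593 -0.15910976  0.98421322
 -0.04862121]
```

```bash

python3 -m handwheel '[[[-5,0,0],[0,0,0],1],[[-5,0,0],[0,0,0],1],[[-5,0,0],[0,0,0],1],[[-5,0,0],[0,0,0],1],[[0,0,0],[0,0,0],1]]'
python3 - <<'E'
from h import *
from cell import ctrl
from scipy.spatial.transform import Rotation as R
s=ctrl.read_state();M=R.from_euler("xyz",s["tool_rot"]).as_matrix()
Cm=R.from_euler("xyz",[0,-.35,np.radians(-10.5)]).as_matrix();L=np.array([694,27,285.])
S=np.c_[M[:,1]*0,M[:,1]*0,M[:,1]*0];S=np.column_stack([M[:,1],M[:,0],-M[:,2]])
m=s["eef_pos"]+S@np.array([105,0,19.7-81])
print(s["qpos"],m,"mouth in cam",Cm.T@(m-L),"rel rot deg",np.degrees(R.from_matrix(Cm.T@S).as_rotvec()))
print("shift tool",M.T@(L+Cm@np.array([-120,0,0])-m))
E
```

```text
clock: 12.4
eef_pos: [425.8, -2.3, 296.9]
tool_rot: [2.798, -0.001, 1.384]
force: [-1.5, 0.4, -2.7]
width: 14.3
gripper_force: 61.0
[-0.76227655  0.01439278  0.61776931  2.26958881  0.19646289  0.5430161
 -0.48456473] [543.25706877 -24.46826221 274.53807467] mouth in cam [-134.00929733  -78.07713869   37.78007219] rel rot deg [-0.02342936  0.39032529 -0.18062855]
shift tool [78.13674398 14.02000162 37.65265789]
```

```bash

python3 -m handwheel '[[[0,0,0],[0.01,0.0015,0.005],1],[[0,0,0],[0.01,0.0015,0.005],1],[[0,0,0],[0.01,0.0015,0.005],1],[[0,0,0],[0.01,0.0015,0.005],1],[[0,0,0],[0.01,0.0015,0.005],1]]'
python3 -m handwheel '[[[0,0,0],[0.01,0.0015,0.005],1],[[0,0,0],[0.01,0.0015,0.005],1],[[0,0,0],[0.008,0.001,0.003],1],[[0,0,0],[0,0,0],1],[[0,0,0],[0,0,0],1]]'
python3 -m handwheel '[[[0,0,0],[0,0,0],1],[[0,0,0],[0,0,0],1],[[0,0,0],[0,0,0],1]]'
python3 - <<'E'
from h import *
from cell import ctrl
from scipy.spatial.transform import Rotation as R
s=ctrl.read_state();M=R.from_euler("xyz",s["tool_rot"]).as_matrix()
Cm=R.from_euler("xyz",[0,-.35,np.radians(-10.5)]).as_matrix();L=np.array([694,27,285.])
S=np.column_stack([M[:,1],M[:,0],-M[:,2]])
m=s["eef_pos"]+S@np.array([105,0,19.7-81])
print(s["qpos"],m,"mouth in cam",Cm.T@(m-L))
k=[]
for n in("scene","top"):
    im=ctrl.get_image(n);p=im["pixels"][:,:,::-1].copy()
    pickle.dump(im,open(f"pics/{n}3.pkl","wb"))
    for q,c in((m,(0,0,255)),(L,(0,255,0)),(m+S@[0,55,20],(255,0,0)),(m+S@[0,-55,20],(255,0,0))):
        u,v=proj(im,q);print(n,u,v);cv2.circle(p,(int(round(u)),int(round(v))),1,c,-1)
    a=(250,110,160,150) if n=="scene" else (250,90,160,150)
    k.append(cv2.resize(p[a[1]:a[1]+a[3],a[0]:a[0]+a[2]],None,fx=2.5,fy=2.5,interpolation=cv2.INTER_CUBIC))
    if n=="scene":full=p
cv2.imwrite("pics/f1.png",np.hstack(k)); cv2.imwrite("pics/f2.png",full)
E
```

```text
clock: 12.82
eef_pos: [457.4, 46.2, 277.7]
tool_rot: [2.793, 0.001, 1.387]
force: [0.3, 0.3, -2.2]
width: 13.9
gripper_force: 61.0
clock: 13.23
eef_pos: [469.2, 71.5, 267.2]
tool_rot: [2.793, 0.001, 1.388]
force: [-0.6, -0.5, -0.7]
width: 14.3
gripper_force: 61.0
clock: 13.48
eef_pos: [469.1, 70.9, 267.8]
tool_rot: [2.792, -0.001, 1.387]
force: [-0.6, 0.7, -1.5]
width: 13.8
gripper_force: 61.0
[-0.82417034  0.17688758  0.56544412  2.21708424  0.132313    0.46413001
 -0.57406369] [586.73695163  48.98588489 246.13129458] mouth in cam [-116.16443885    2.07059123    1.02603146]
scene 309.64934755366124 197.63558265364406
scene 355.79512473760553 177.9692743221148
scene 300.39279476694924 179.85272256110153
scene 314.58354238715026 203.1101104144054
top 307.3777232049493 186.80560394501035
top 318.5870440690225 138.07808019821115
top 284.09788230954683 182.54867138889617
top 330.8585922776083 192.25446623234376
```

View pics/f1.png

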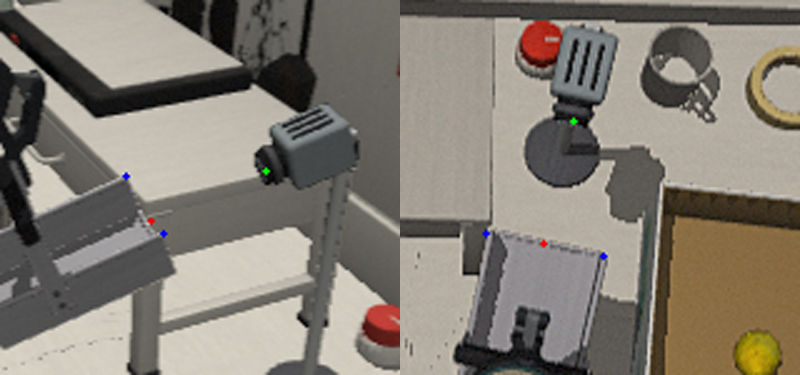

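View pics/f2.png

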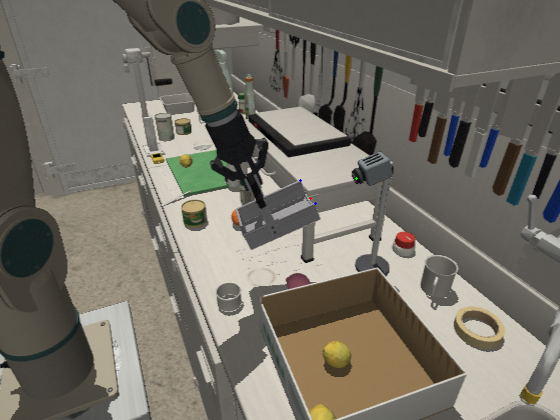

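The predicted mouth corners land on the real rim, in front of and in line with the lens. Both lemons are in the tray at (337,354) and (320,412), and the jar, tin and ring have not moved. Handing in.

```bash
python3 -c "
from cell import ctrl
print(ctrl.read_state()['qd'].round(3));print(ctrl.finish_job())"
```

```text
[-0.001  0.002 -0.001 -0.002 -0.001  0.    -0.   ]
the job is handed in; nothing more can be done
None
```

The job is handed in (no verdict came back): both lemons are in the tray, and the empty scoop is held still about 116 mm in front of the lens, about 2 mm off its axis by my own measurement.

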